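Run a freshly oiled board under the curing lamp and brake it at the mark

ROBOT

A 7-joint arm with a two-finger parallel gripper is mounted at the origin on the work surface. World frame = base frame: x ahead of the robot, y to its left, z up, the work surface at z = 0. Lengths are in mm, angles in rad, forces in N, time in s.
With the tool pointing down it reaches from about 400 to 900 mm from the base axis. Payload 5.5 kg.
Tool frame: the origin (TCP) lies on the centre line of the jaws, within the pads' length; the fingertips stand arm.nose_length ahead of it and the grasp point (between the pads) is the TCP (arm.nose_length is the distance from the TCP to the fingertips, in mm); z points along the fingers, y is the line along which they close (so a half turn about z gives the same grasp; the last joint's range is limited). The gripper opens to 85 mm and grips with 20 to 120 N. Pads are 22 mm wide; open, the fingers measure 114 mm over their backs; the gripper's body (76 mm by 85 mm) begins 54 mm behind the grasp point. The pads swing forward as they close: fully open they stand 13 mm farther back than shut.
Start: joints at [-1.004, 0.501, -0.427, 1.55, 0.221, 1.138, -0.21], TCP at [194.409, 620.245, 250.31] pointing down, gripper open.
Joint ranges: [-2.88, 2.88], [-0.31, 2.03], [-1.54, 1.56], [0.2, 2.42], [-1.41, 4.55], [0.19, 2.02], [-2.57, 2.57]. Speed limits (rad/s): [2.57, 2.57, 3.14, 3.14, 3.14, 3.14, 3.14].

INTERFACE

Orientations are given as a 3x3 rotation matrix whose columns are the frame's x, y, z axes.
In Python, from workcell import readout, grab_frame, hand_in, arm gives the robot as it stands.
- The arm moves only by the shell command python3 -m handwheel 'ROWS' [FORCE]. ROWS is JSON, a list of rows, each an object with "slide": the shift along the tool's x, y, z scaled (see below), a list of three; "turn": the turn, a rotation vector about the tool's x, y, z scaled (see below), a list of three; "fingers": the opening, from 0 (shut) to 1 (fully open). A call has exactly 8 rows; each row is the pose to reach, as a shift and turn from the pose commanded when the call began, along the tool's axes at that moment, turning the shorter way round; what a row does not reach only later rows make up. The controller multiplies each number of a shift by 500 mm and each number of a turn by pi rad. A row lasts 1/8 s, in which the tool goes at most 62.5 mm and 10.7 degrees, less where a joint would pass 70% of its speed; a pose out of reach is approached as far as the arm can. A call with a number of a shift or a turn outside -1 to 1 is refused whole. A call with a gripper value outside its range is refused whole. The fingers move at their own pace and stop on an object; FORCE is the grip in N (left out, the last holds). Time passes only in rows, so rows that repeat a pose let the fingers close, or fill a call up. It gives the time, the measured TCP pose, the force, the opening and the grip force at its end, in the units of the state.
- readout.read_state(): the state, without advancing time (a new reading comes with each control period).
- grab_frame(name): name is "side" or "top" or "wrist"; returns a dict with "color" (384x512x3 uint8, red, green, blue), "z_map" (384x512 float32, mm along the optical axis (not along the pixel's ray), 0 where there is no reading), "fx", "fy", "cx", "cy" (pixels), "eye" and "orientation" of the camera in the world. Camera axes: x right, y up, looking along -z (the intrinsics and any distortion apply to the point x, -y, -z); pixel columns grow to the right and rows downward; lengths in mm; the calibration is good to about 2 mm. The wrist camera is an equidistant fisheye: a pixel r from the principal point sees the ray r / f radians off the axis. A picture is of the moment at which its call begins.
- hand_in(): hands the job in; it is judged then, once.
The state is a dict: "clock": time; "q": joint angles; "joint_velocities": joint speeds; "joint_torque": joint torques, N m; "eef_pos": TCP position; "ee_rot": TCP orientation; "contact_force": force on the tool from outside, world axes, zero at the start; "ft_torque": the same for the moment, N m; "gripper_width": finger opening in mm; "gripper_force": force on a finger pad.
Only numpy, scipy, OpenCV 4.12 (cv2) and the standard library are available. Lean on these libraries where they do the work, as an engineer would, in place of code of your own. Each camera call takes 0.05 s, during which the arm holds its last target. There are 200 camera calls.

TASK

Send the carriage with the freshly oiled cutting board under the curing-lamp hood towards the end stop: push its upright sprung push bar gently up to speed and let go before the hood, so that it coasts through on its own without dropping below 0.12 m/s under the lamp (about 0.17 m/s is a good pace). Go over the hood, get ahead of the bar while the carriage is still rolling, move along with it and brake it softly from in front, never pushing the bar more than 12 mm into its springs, so that it comes to rest with the bar level with the steel pointer of the mark, and leave it standing there. The carriage must not run into the end stop; push only on the bar, do not touch the deck, the wet board or the hood, leave the glue bottle and the spray can where they stand, and finish with the robot clear of everything.

Things in the scene. Friction and masses are not known exactly. Their poses are not given: they have to be found in the camera images.
- carriage: Ball-bearing carriage, aluminium deck 180 (x) by 205 mm (y). Origin: under the deck, below the middle of the push bar, 40 mm above the table. Deck from y = +30 to -175 mm, its top at z = +10 mm. Slides only along the track's y (axes parallel to the track's); a run goes to -y. Starts at rest at y = +275 to +350 mm in the track frame; +350 is its rear limit.
- bar_top (a point): Top centre of the wooden, rubber-faced push bar standing across the carriage, 125 mm above the table; over the carriage origin when its springs are at rest. 180 mm long (x), 30 mm thick (y): faces 15 mm either side of this point. It stands 73 mm tall, from just above the deck. Fingertips 85 to 100 mm above the table meet it and clear the board.
- push_bar (a joint): Spring travel of the push bar relative to the carriage, m: 0 at rest, + when pushed from behind (towards the stop), - when braked from in front. Spring 70 N/m with damper 6 N s/m; hits its ends at +-16 mm. A push is gentle while it stays within +-12 mm; meeting the carriage at over 90 mm/s difference, or a steady push over 0.8 N, goes beyond that.
- board (a point): Laminated cutting board with wet oil, 140 (x) by 126 (y) by 22 mm, pinned on the deck ahead (-y) of the push bar. Point: centre of its top, 96 mm to -y of the carriage origin, 72 mm above the table. Not to be touched. Carriage with board and bar: nominally 2.25 kg (1.8 to 2.9), running resistance 0.025 N plus 0.08 N per m/s.
- track: Aluminium track plate, 220 mm (x) by 1000 mm (y), two steel rails on it, fixed on the table, somewhat turned. Origin: on the table surface in the middle of its width; plate from y = +430 to -570 mm. The run goes along its y axis towards -y.
- stop (a point): Tip of the end stop's two rubber bumpers, 45 mm above the table, at y = -495 mm in the track frame. The deck's front edge, 175 mm ahead of the carriage origin, meets it with the carriage at y = -320 mm; that must not happen.
- hood: Grey curing-lamp hood bridging the track, fixed to it. Origin on the table at y = +70 mm of the track. Box 260 (x) by 100 mm (y): y = +120 to +20 mm in the track frame; underside 135 mm, top 172 mm above the table; legs at x = +-120 mm. The push bar passes 10 mm below it, a gripper cannot. With the push bar under it the carriage must keep above 120 mm/s.
- mark: Steel post clipped at the far (+x) edge of the track, 105 mm high, fixed, with a 12 mm wide pointer towards the carriage. Origin: on the table below the pointer, axes parallel to the track's, at y = -220 to -290 mm in the track frame. The carriage is at the mark when its origin and this origin have the same y in the track frame.
- glue: White glue bottle, 60 mm across, 170 mm high, beyond the track; origin under its centre. Leave alone.
- spray: Blue spray can, 62 mm across, 190 mm high, beyond the track; origin under its centre. Leave alone.
Not all that is in view belongs to the job. What is shaped like the mark but green or red is not meant.

How it is judged (in metres and radians):
On the way, in this order (a step that is already met when the one before it is completed fails the run):
1. the push bar runs under the lamp hood, untouched by the gripper (y of carriage in the frame of track between 0.02 and 0.12 m and linear speed of carriage above 0.12 m/s and contact force between the fingers and carriage below 0.2 N), for 0.1 s.
2. the carriage stands still at the mark (y of carriage in the frame of mark between -0.01 and 0.01 m and linear speed of carriage below 0.012 m/s), for 0.5 s.
At the end, for the whole second after the job is handed in: The carriage stands still (below 12 mm/s) with its push bar within 10 mm of the mark's pointer along the track, and the robot touches nothing (all of step 2).
It fails at once if the carriage is too slow under the lamp (slower than 0.12 m/s while the push bar is under the hood) (y of carriage in the frame of track between 0.02 and 0.12 m and linear speed of carriage below 0.12 m/s).
It fails at once if the carriage strikes the end stop (y of carriage in the frame of track below -0.322 m).
It fails at once if the push bar is knocked more than 12 mm into its springs (value of joint push_bar above 0.012 m or value of joint push_bar below -0.012 m).
It fails at once if the wet board, the deck or the lamp hood is touched (contact force between any of the fingers, the arm and carriage_c0 above 0.8 N or contact force between any of the fingers, the arm and carriage_c1 above 0.8 N or contact force between any of the fingers, the arm and hood above 0.8 N).
It fails at once if a bystander is moved (distance of any of glue, spray from where it was at the start of the episode above 0.02 m).
It also fails if it takes over 38 s, if anything falls off the work surface, if the arm or the gripper's body presses on something with over 40 N, if the wrist force passes 120 N, or if a joint passes its speed limit or range.

## Working session

There is one attempt and no reset: what is moved stays moved. The work goes in short steps, Python scripts to look and compute and a shell command to move; the robot and the scene stay as the last step left them, time stands still between calls to the robot, and variables do not carry over. Pictures are saved under pics/ and viewed, at most 10 in all, crops included, and the job is handed in when it is done.

```bash
ls; mkdir -p pics; python3 - <<'E'
from workcell import readout, grab_frame, arm
import cv2, numpy as np
s=readout.read_state(); print(s, arm.nose_length)
for n in("side","top"):
    f=grab_frame(n); np.savez(f"{n}0.npz",**f)
    cv2.imwrite(f"pics/{n}0.png",f["color"][:,:,::-1])
    print(n,f["fx"],f["fy"],f["cx"],f["cy"],f["eye"],f["orientation"])
E
```

```text
pics
{'clock': 0.0, 'q': array([-1.00380729,  0.50185865, -0.42677466,  1.55145632,  0.22078446,
        1.13828547, -0.2102436 ]), 'joint_velocities': array([ 1.18749478e-03,  1.55006765e-03, -4.96722501e-04, -2.81993726e-05,
       -8.59518082e-04, -1.24245156e-03,  5.96492189e-04]), 'joint_torque': array([ 8.88409759e-04, -5.69511259e+01, -5.81598982e+00, -2.80940115e+01,
        1.05173056e-02,  1.19233376e-02,  1.22623298e-06]), 'eef_pos': array([194.29026956, 619.594032  , 249.24843805]), 'ee_rot': array([[-9.54237231e-01,  2.99049952e-01, -6.58418940e-04],
       [ 2.99050666e-01,  9.54235456e-01, -1.84192999e-03],
       [ 7.74576245e-05, -1.95453879e-03, -9.99998087e-01]]), 'contact_force': array([ 0.36426861, -0.86637806,  0.74570323]), 'ft_torque': array([-0.00203211,  0.01581112, -0.01554803]), 'gripper_force': 0.0, 'gripper_width': 85.32852453311475} 19.0
side 498.46303872609144 498.46303872609144 255.595956615154 197.30615880814202 [  105.43160491 -1179.43356467   867.48996347] [[ 0.90369791  0.21452172 -0.37055433]
 [-0.42782867  0.48698951 -0.76144852]
 [ 0.01710883  0.8466532   0.53186995]]
top 364.21621204932836 364.21621204932836 250.57515001423351 184.40390497994406 [ 385.78567875  -77.43669151 1361.790618  ] [[-0.01015314  0.98091884 -0.19415239]
 [-0.99985623 -0.01259604 -0.01135194]
 [-0.01358089  0.19400921  0.9809057 ]]
```

View pics/top0.png

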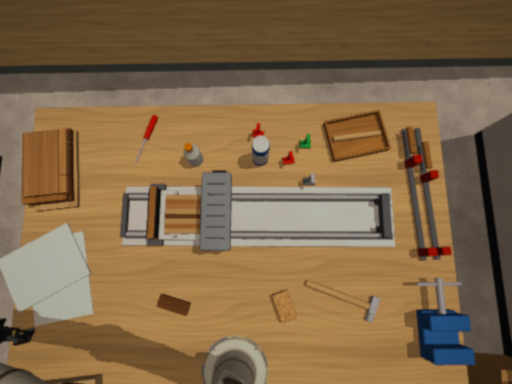

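View pics/side0.png

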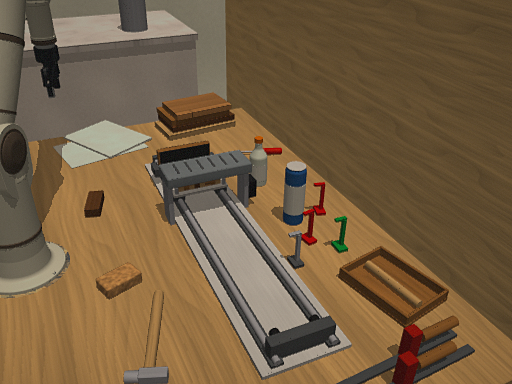

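The top view shows the track horizontal at rows 187–245. The bar is at column ~153, the hood at columns 201–231 and the end stop at ~385. The steel mark is at (309,180), with red and green decoys above it. The side view shows the steel mark at (297,235).

```bash
cat > h.py <<'E'
import numpy as np, cv2
def cloud(f):
    z=f["z_map"].astype(float); h,w=z.shape
    u,v=np.meshgrid(np.arange(w),np.arange(h))
    c=np.stack([(u-f["cx"])/f["fx"]*z,-(v-f["cy"])/f["fy"]*z,-z],-1)
    P=c@np.array(f["orientation"]).T+np.array(f["eye"]); P[z==0]=np.nan
    return P
E
python3 - <<'E'
from h import *
np.set_printoptions(precision=1,suppress=True)
for n in("top","side"):
    f=np.load(n+"0.npz"); P=cloud(f); c=f["color"]; hsv=cv2.cvtColor(c,cv2.COLOR_RGB2HSV)
    S=hsv[...,1]; V=hsv[...,2]; X,Y,Z=P[...,0],P[...,1],P[...,2]
    reg=(X>250)&(X<680)&(Y>-650)&(Y<500)
    def rect(m,name):
        m=m&reg
        m=cv2.morphologyEx(m.astype(np.uint8),cv2.MORPH_OPEN,np.ones((2,2)))
        k,l,st,_=cv2.connectedComponentsWithStats(m)
        for i in range(1,k):
            if st[i,4]>12:
                q=P[l==i]; r=cv2.minAreaRect(q[:,:2].astype(np.float32))
                print(n,name,st[i],"c",np.array(r[0]),"s",np.array(r[1]),"a",round(r[2],1),"zmed",np.median(q[:,2]),np.nanmin(q[:,2]),np.nanmax(q[:,2]))
    rect((Z>160)&(Z<182)&(S<60),"hood")
    rect((Z>112)&(Z<134)&(S>70),"bar")
    rect((Z>62)&(Z<82)&(S>70),"board")
    rect((Z<60)&(S<60),"track")
    rect((Z>80)&(Z<115)&(S<60),"post")
    rect((Z>30)&(Z<110)&(S>150)&((hsv[...,0]<8)|(hsv[...,0]>172)),"red")
    rect((Z>120)&(Z<215)&(X>500),"bottles")
t=np.load("top0.npz");a=cv2.resize(t["color"][150:260,100:410][:,:,::-1],None,fx=2.5,fy=2.5,interpolation=cv2.INTER_CUBIC)
s=np.load("side0.npz");b=cv2.resize(s["color"][190:290,240:360][:,:,::-1],None,fx=3,fy=3,interpolation=cv2.INTER_CUBIC)
o=np.zeros((a.shape[0]+b.shape[0],a.shape[1],3),np.uint8);o[:a.shape[0]]=a;o[a.shape[0]:,:b.shape[1]]=b
cv2.imwrite("pics/crop.png",o)
E
```

```text
top hood [ 201  174   31   77 2296] c [535.   51.8] s [ 92.7 251.7] a 87.3 zmed nan -3.7785238930546257 178.4451172851302
top bar [147 187  12  53 462] c [537.3 275.8] s [ 14.  179.7] a 79.9 zmed nan 65.2294290855209 131.69156953315974
top board [ 165  195   37   40 1390] c [533.2 169.8] s [142.2 139.1] a 86.5 zmed nan 44.818495707706916 172.202089545915
top track [305 179  10   7  51] c [ 653.5 -279.5] s [40.5 24.7] a 50.6 zmed 12.593041102734787 -1.2813342172364628 113.4796741507082
top track [ 122  188   28   58 1404] c [537.2 348.9] s [119.1 214.1] a 88.1 zmed nan -2.370309228626411 129.2212433421555
top track [160 188  42  58 846] c [502.1 223.2] s [267.9 110.7] a 35.1 zmed nan 5.981616393637751 173.36685675180365
top track [ 232  188  164   60 9071] c [ 527.1 -293.1] s [600.5 216.9] a 88.9 zmed nan -6.8129043143030685 67.2001202006013
top track [391 199   2   9  18] c [ 576.7 -587.6] s [10.6 32.4] a 85.9 zmed 5.148126521229756 -3.7923657706480753 16.021943582122503
top track [392 212   2  13  26] c [ 520.4 -586.8] s [11.  46.3] a 84.2 zmed 8.47588444978669 -5.051174180712451 16
[... 1740 characters left out ...]
d 90.37421660103325 73.10334796738243 111.21262174071046
side post [164 187  10  17  94] c [426.8  79.9] s [122.4  24.6] a 73.5 zmed 95.1879802290261 10.465652934771583 122.56975420853598
side post [290 232  12   9  73] c [ 690.3 -235.3] s [138.1  26. ] a 56.4 zmed nan -4.113439957905371 105.8296238155317
side bottles [173 143  27   9  98] c [550.1 272. ] s [25.4 95.9] a 87.0 zmed 121.52246700401031 113.22031347098232 127.74203447893149
side bottles [201 142   8   4  29] c [614.4 270.6] s [20.9 24.1] a 70.9 zmed 120.88393965434511 114.55490533079808 126.88976386831041
side bottles [ 191  151   62   33 1327] c [702.8 144.7] s [415.9 156.2] a 43.7 zmed nan -7.412004001816285 173.87598535435302
```

View pics/crop.png

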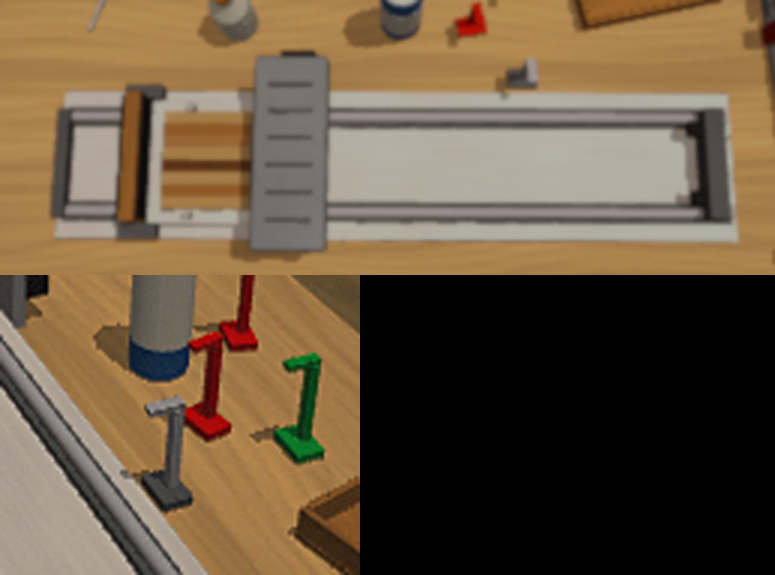

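The crop shows the plate at columns ~122–394 with the hood, bar and board clear. The bright steel pointer is at about (312,177) in the top view and (295,235) in the side view. Depth pixels mix at edges, so I'll cast edge rays onto planes instead.

```bash
cat >> h.py <<'E'
def ray(f,u,v,z):
    u=np.asarray(u,float);v=np.asarray(v,float)
    d=np.stack([(u-f["cx"])/f["fx"],-(v-f["cy"])/f["fy"],-np.ones_like(u)],-1)@np.array(f["orientation"]).T
    e=np.array(f["eye"]); return e+d*((z-e[2])/d[...,2])[...,None]
def subedge(g,lo,hi,sgn):
    # strongest signed gradient of a 1-D profile in [lo,hi), subpixel
    d=sgn*np.gradient(g.astype(float))[lo:hi]; i=int(np.argmax(d)); 
    if 0<i<len(d)-1:
        a,b,c=d[i-1:i+2]; den=a-2*b+c; o=0.5*(a-c)/den if den else 0
    else:o=0
    return lo+i+o
E
python3 - <<'E'
from h import *
np.set_printoptions(precision=1,suppress=True)
f=dict(np.load("top0.npz")); c=f["color"].astype(float); s=c[...,2]-0.5*c[...,0]  # wood low, grey high
P=cloud(f); 
print("plate z",np.nanmedian(P[205:228,250:370,2]),"table z",np.nanmedian(P[260:280,200:260,2]),"hood z",np.nanmedian(P[185:240,206:227,2]),"board z",np.nanmedian(P[200:230,172:195,2]))
def fit(p): 
    p=p.copy()
    for _ in range(3):
        k=np.polyfit(p[:,1],p[:,0],1); r=p[:,0]-np.polyval(k,p[:,1]); p=p[abs(r)<max(2,2*r.std())]
    return k,r.std(),len(p)
cols=[x for x in range(240,385) if not 300<=x<=320]
up=np.array([[x,subedge(s[:,x],182,192,1)] for x in cols]); dn=np.array([[x,subedge(s[:,x],240,252,-1)] for x in cols])
zp=6
ku=fit(ray(f,up[:,0],up[:,1],zp));kd=fit(ray(f,dn[:,0],dn[:,1],zp)); print("edges x=k*y+b",ku,kd)
print("deg",np.degrees(np.arctan([ku[0][0],kd[0][0]])))
# plate ends
rr=np.array([[subedge(s[y],386,400,-1),y] for y in range(192,242)]);ll=np.array([[subedge(s[y],114,130,1),y] for y in list(range(190,194))+list(range(240,244))])
print("right end",np.median(ray(f,rr[:,0],rr[:,1],zp),0),"left",ray(f,ll[:,0],ll[:,1],zp)[:,1])
# stop? hood edges at 172
hl=np.array([[subedge(c[y,:,0]-c[y,:,2],195,206,-1),y] for y in range(180,245)])
g=c.sum(2); hr=np.array([[subedge(g[y],226,236,1),y] for y in range(196,240)])
for n,e in(("hoodL",hl),("hoodR",hr)):
    q=ray(f,e[:,0],e[:,1],172); k=np.polyfit(q[:,0],q[:,1],1); print(n,np.median(q,0),"deg",np.degrees(np.arctan(k[0])))
# bar at z=125
sat=c[...,0]-c[...,2]
for n,lo,hi,sg in(("barL",142,152,1),("barR",152,162,-1)):
    e=np.array([[subedge(sat[y],lo,hi,sg),y] for y in range(192,235)])
    q=ray(f,e[:,0],e[:,1],125); k=np.polyfit(q[:,0],q[:,1],1); print(n,np.median(q,0),"deg",np.degrees(np.arctan(k[0])))
print(sat[215,140:166])
# pointer
print("top pointer V\n",c[170:190,302:320].mean(2).astype(int)); print((sat[170:190,302:320]).astype(int))
fs=dict(np.load("side0.npz")); cs=fs["color"].astype(float)
print("side\n",cs[228:244,284:306].mean(2).astype(int));print((cs[...,0]-cs[...,2])[228:244,284:306].astype(int))
E
```

```text
plate z 11.961721383005624 table z 0.1310008537578824 hood z 170.41566482624057 board z 71.92631613314836
edges x=k*y+b (array([  0. , 648.6]), np.float64(0.3774540540878802), 124) (array([  0. , 425.1]), np.float64(0.29135024327233333), 124)
deg [1.1 0.8]
right end [ 526.  -588.8    6. ] left [415.1 415.  415.  415.3 417.5 417.6 418.  418.5]
hoodL [530.9 104.  172. ] deg -1.0310076659839125
hoodR [511.7   1.5 172. ] deg -1.1051392837607348
barL [535.3 288.6 125. ] deg -0.7017172031508763
barR [535.1 266.4 125. ] deg -0.8938861199258797
[ 23.  24.  24.  24.  24.  24.  24.  24.  58.  90.  98. 101. 102.  96.
  70.  31.   6.   2.   4.  13.  18.  19.  19.  21.  27.  44.]
top pointer V
 [[133 133 133 133 133 132 133 132 132 132 132 132 132 132 132 132 132 132]
 [132 132 132 132 132 132 133 132 132 133 133 133 132 132 132 132 131 132]
 [130 129 129 130 132 132 132 131 132 135 137 136 133 132 131 131 131 131]
 [126 125 126 126 128 128 128 127 128 140 143 141 133 130 129 129 129 129]
 [123 123 123 123 124 124 122 117 120 145 150 146 135 126 124 124 124 126]
 [121 120 120 120 120 120 117 104 
[... 4516 characters left out ...]
8  44   4   3   2   5  -9  63
  171 166 162 167]
 [ 88  86  89  88  90  78  22  63  67  77  66  72   6   1   7   3  -5  29
  143 167 163 162]
 [ 87  87  88  89  89  90 100 105 109 110  75  69   4   0   7   3  -3  33
   46 118 160 165]
 [ 87  87  87  88  93  88  87  95  99 100 108  88   6  -3   5   1  -1  37
   56  44  86 152]
 [ 85  83  87  88  89  88  89  86  93 100 105  84   8  -3   4   5  -6  51
   65  58  49  73]
 [ 83  84  87  85  89  89  89  86  88  97 103  85  11  -1   4   4  -9 104
  102  64  49  49]
 [ 87  86  85  89  86  88  88  89  87  91 103  83   8  -3   5   4 -10 102
   96  96  63  52]
 [ 90  86  84  86  88  86  88  90  91  91 103  54   1   0   2   3  -3 104
   96  93  95  64]]
```

```bash
cat >> h.py <<'E'
A=np.radians(-0.98); O=np.array([536.2,-16.3]) # track frame in world
RT=np.array([[np.cos(A),-np.sin(A)],[np.sin(A),np.cos(A)]])
def tt(p): return (np.asarray(p)[...,:2]-O)@RT     # world->track
def tw(p): return O+RT@np.asarray(p,float)         # track->world
E
python3 - <<'E'
from h import *
np.set_printoptions(precision=1,suppress=True)
f=dict(np.load("top0.npz")); c=f["color"].astype(int); s=dict(np.load("side0.npz"))
print("V row200",c[200,140:172].mean(-1).astype(int)); print("V row215",c[215,140:172].mean(-1).astype(int))
print("bar wood edges",tt(ray(f,[147.6,154.6],[215,215],125)))
print("cols->y at z125 row200",tt(ray(f,[148,150,155,157,160],[200]*5,125))[:,1])
print("mark top",tt(ray(f,[310.6,312.4,314.2],[178,178,178],105)),"side",tt(ray(s,[292,293,293],[231.7,233.1,234.7],105)))
# two-ray height of the pointer: same y at height z from both views
for z in(95,105,115): print(z,ray(f,[312.4],[178.],z)[0],ray(s,[294],[233.],z)[0])
cs=s["color"].astype(int)
print("side bar",(cs[...,0]-cs[...,2])[136:166,182].tolist(), cs[136:166,182].mean(-1).astype(int).tolist())
for r in range(140,166,2): print(r,tt(ray(s,[182],[r],125))[0],end=" ")
x=tw([0,350]);R=np.array([[-.954237,.29905],[.29905,.954235]]).T
print("target world",x,"slide tool xy",R@(x-[194.3,619.6])/500)
E
```

```text
V row200 [110 111 110 110 110 110 105  85  58  65  80  85  84  84  78  55  30  16
  11  24  92 154 168 169 161 130 100  91  90  90  91  90]
V row215 [166 166 166 166 166 165 154 104  70  77  83  85  87  82  62  34  18   9
  21  87 149 166 168 160 123  77  56  53  52  53  53  54]
bar wood edges [[-12.9 306.1]
 [-12.8 282.1]]
cols->y at z125 row200 [307.9 301.  283.7 276.8 266.4]
mark top [[ 123.  -256.2]
 [ 123.  -262.5]
 [ 123.1 -268.8]] side [[ 119.6 -259.4]
 [ 119.1 -265.9]
 [ 115.9 -272. ]]
95 [ 656.9 -282.5   95. ] [ 660.5 -273.1   95. ]
105 [ 654.7 -280.9  105. ] [ 653.4 -284.8  105. ]
115 [ 652.6 -279.2  115. ] [ 646.2 -296.6  115. ]
side bar [49, 62, 98, 95, 96, 95, 97, 95, 96, 79, 91, 89, 24, -5, -3, -5, 4, 3, -2, -1, 5, -2, 3, 0, 1, 1, 1, 2, 3, 4] [66, 84, 125, 123, 119, 123, 121, 126, 123, 74, 82, 81, 31, 9, 24, 20, 19, 23, 17, 18, 22, 20, 8, 29, 67, 103, 100, 98, 100, 97]
140 [  8.3 333. ] 142 [  3.6 318.1] 144 [ -0.9 303.5] 146 [ -5.4 289. ] 148 [ -9.8 274.7] 150 [-14.2 260.7] 152 [-18.5 246.9] 154 [-22.7 233.3] 156 [-26.8 219.9] 158 [-30.9 206.6] 160 [-35.  193.6] 162 [-39.  180.8] 164 [-42.9 168.1] target world [542.2 333.6] slide tool xy [-0.8 -0.3]
```

Measurements are consistent: track origin ≈ (536,−16) turned −1°, bar centre y ≈ +294 and mark y ≈ −263 in the track frame. The height and plate-length checks also fit. First move: go above and behind the bar, aligned and shut.

```bash
python3 -m handwheel '[{"slide":[-0.07,-0.028,0],"turn":[0,0,-0.03],"fingers":0},{"slide":[-0.18,-0.072,0],"turn":[0,0,-0.06],"fingers":0},{"slide":[-0.3,-0.12,0],"turn":[0,0,-0.0912],"fingers":0},{"slide":[-0.42,-0.17,0],"turn":[0,0,-0.0912],"fingers":0},{"slide":[-0.53,-0.213,0],"turn":[0,0,-0.0912],"fingers":0},{"slide":[-0.64,-0.258,0],"turn":[0,0,-0.0912],"fingers":0},{"slide":[-0.75,-0.303,0],"turn":[0,0,-0.0912],"fingers":0},{"slide":[-0.835,-0.338,0],"turn":[0,0,-0.0912],"fingers":0}]' 40
python3 - <<'E'
from workcell import readout
from h import *
s=readout.read_state();print(s["clock"],s["eef_pos"],tt(s["eef_pos"]),s["ee_rot"],s["joint_velocities"],s["gripper_width"],s["q"])
E
```

```text
clock: 1.1
eef_pos: [544.3, 331.2, 249.8]
ee_rot: [[-1.0, 0.02, -0.0], [0.02, 1.0, -0.001], [0.0, -0.001, -1.0]]
contact_force: [0.4, 0.5, 0.3]
gripper_width: -0.3
gripper_force: 0.0
1.1 [544.28385974 331.15957523 249.75763323] [  2.13993972 347.54701245] [[-9.99804196e-01  1.97869736e-02 -2.13367441e-04]
 [ 1.97872152e-02  9.99803497e-01 -1.19704786e-03]
 [ 1.89639559e-04 -1.20103542e-03 -9.99999261e-01]] [ 0.41462098  0.17501075  0.10256651 -0.27603788 -0.01064478  0.0904509
  0.57481061] -0.25507987663246057 [-0.3199851   0.47009872 -0.36852626  1.58662719  0.18322302  1.11991549
  0.8187339 ]
```

```bash
python3 -m handwheel '[{"slide":[0,0,0.02],"turn":[0,0,0],"fingers":0},{"slide":[0,0,0.09],"turn":[0,0,0],"fingers":0},{"slide":[0,0,0.16],"turn":[0,0,0],"fingers":0},{"slide":[0,0,0.23],"turn":[0,0,0],"fingers":0},{"slide":[0,0,0.266],"turn":[0,0,0],"fingers":0},{"slide":[0,0,0.266],"turn":[0,0,0],"fingers":0},{"slide":[0,0,0.266],"turn":[0,0,0],"fingers":0},{"slide":[0,0,0.266],"turn":[0,0,0],"fingers":0}]'
python3 - <<'E'
from workcell import readout,grab_frame
from h import *
s=readout.read_state();print(s["clock"],s["eef_pos"],tt(s["eef_pos"]),s["contact_force"])
o=[]
for n in("wrist","top","side"):
    f=grab_frame(n); np.savez(f"{n}1.npz",**f); o.append(f)
w=o[0]; print("wrist f",w["fx"],w["cx"],w["cy"],w["eye"],w["orientation"])
I=np.zeros((600,800,3),np.uint8)
I[:384,:512]=w["color"]; 
t=cv2.resize(o[1]["color"][170:270,100:196],None,fx=3,fy=3); I[:300,512:800]=t
d=cv2.resize(o[2]["color"][110:182,120:260],None,fx=3,fy=3); I[384:600,:420]=d
cv2.imwrite("pics/p1.png",I[:,:,::-1])
E
```

```text
clock: 2.1
eef_pos: [543.2, 334.8, 119.0]
ee_rot: [[-1.0, 0.017, 0.002], [0.017, 1.0, 0.001], [-0.002, 0.002, -1.0]]
contact_force: [-1.0, 0.4, 0.3]
gripper_width: 0.3
gripper_force: 0.0
2.1 [543.15313408 334.83451534 118.98058249] [  0.94652551 351.20207577] [-0.95827837  0.38881037  0.28669429]
wrist f 297.3186396354542 254.7531921926276 190.34555445553116 [475.39839512 337.09811066 242.08410534] [[ 0.01693692 -0.96148386 -0.27433909]
 [ 0.99985581  0.01662207  0.00347244]
 [ 0.00122139 -0.27435834  0.96162675]]
```

View pics/p1.png

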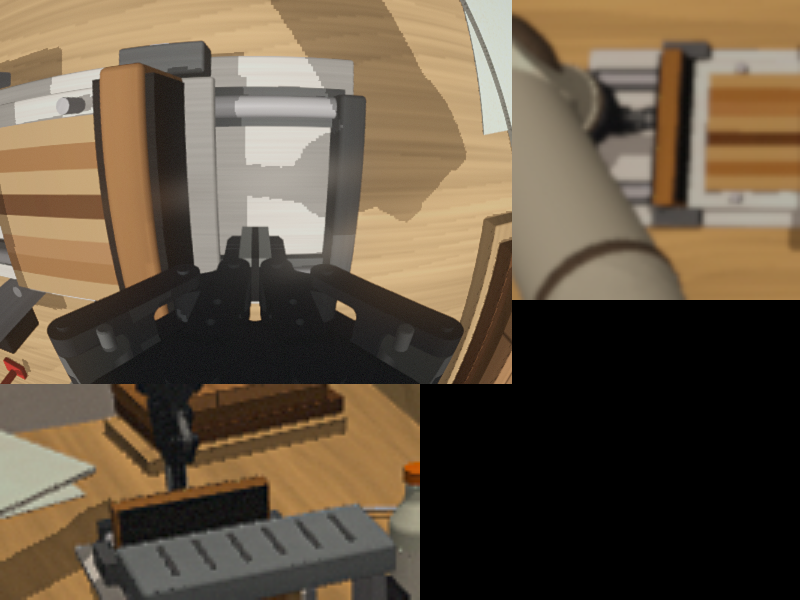

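The wrist view shows shut fingertips at about (253,235) and the bar's rear rubber face ending near column 187. There is a clear gap, and the arm is aligned. Now I'll simulate the push and brake to choose the rows, and get the finger half-thickness from the wrist depth.

```bash
cat > sim.py <<'E'
import numpy as np
def sim(rows,p0,c0,v0,h,m,side,y0off=0,T=0.125,dt=0.0005,fl=1.0,hold=0):
    # coordinate s=-y along run; finger path p (mm->m) ; bar massless. side=+1 pushes from behind, -1 brakes in front
    s=np.concatenate([[p0],p0+np.cumsum(rows)])/1000; t=np.arange(len(s))*T
    c=c0/1000;v=v0/1000;b=0;out=[];bm=0;vr=0
    for i in range(int((t[-1]+hold)/dt)):
        tt=i*dt;p=np.interp(tt,t,s); vf=(np.interp(tt+dt,t,s)-p)/dt
        lim=p-c+side*h/1000   # bar offset at contact
        # free bar relaxes: 6*bdot=-70 b
        bf=b-70/6*b*dt
        bn=max(bf,lim) if side>0 else min(bf,lim)
        F=70*bn+6*(bn-b)/dt
        if side*F<0: F=0
        b=bn; a=(F-fl*(0.025*np.tanh(v/0.002)+0.08*v))/m; v+=a*dt; c+=v*dt; bm=bm if abs(bm)>abs(b) else b
        if (i+1)%250==0: out.append((round(tt+dt,3),round(p*1e3,1),round(c*1e3,1),round(v*1e3,1),round(b*1e3,2),bool(abs(F)>0)))
    return out,bm*1e3
E
python3 - <<'E'
from h import *; from sim import sim
np.set_printoptions(precision=1,suppress=True)
w=dict(np.load("wrist1.npz"));z=w["z_map"].astype(float);u,v=np.meshgrid(np.arange(512),np.arange(384))
dx,dy=u-w["cx"],v-w["cy"];r=np.hypot(dx,dy)+1e-9;th=r/w["fx"];k=np.tan(th)/r
P=np.stack([dx*k*z,-dy*k*z,-z],-1)@w["orientation"].T+w["eye"];P[z==0]=np.nan
P[...,:2]=tt(P)
for row in range(228,300,6):
    g=P[row,200:310]; d=w["color"][row,200:310].sum(-1)<200
    ok=d&(abs(g[:,0])<40)&(g[:,2]>70); q=g[ok]
    if len(q): print(row,"finger y",q[:,1].min(),q[:,1].max(),"x",np.nanmedian(q[:,0]),"z",np.nanmedian(q[:,2]))
for row in(100,150,200): 
    g=P[row]; m=(w["color"][row,:,0]>130)&(abs(g[:,2]-125)<6)&(g[:,1]<330); m2=abs(g[:,2]-122)<8; print(row,"bar wood y",g[m,1].min() if m.any() else None,g[m,1].max() if m.any() else None,"top-level pts",np.nanmin(g[m2,1]),np.nanmax(g[m2,1]))
rows=[5,5,5,5,5,6,7,8, 10,12,14,16,18,19.5,20.5,20.5, 12,0]
for m in(1.8,2.25,2.9):
  for h in(27,):
    o,b=sim(rows,-350,-294,0,-h,m,1); print(m,h,"max",b); print([ (x[0],x[1],x[2],x[3],x[4]) for x in o[5::2]])
E
```

```text
228 finger y 351.1119524355174 353.59464217847653 x -8.620394202544308 z 106.12410379861021
234 finger y 351.16521230800583 353.54165710633674 x -8.399092547611954 z 112.8781996072386
240 finger y 339.6757244612646 365.19421352225 x -4.955484598559307 z 112.39134767713267
246 finger y 339.49539611116865 365.103668473847 x -4.867100947552412 z 118.69311950448409
252 finger y 339.20814973280096 365.0057645136618 x -4.906861581904169 z 124.83641566096672
258 finger y 338.88990954867734 365.3428491282331 x -9.628952297908288 z 138.83482662504792
264 finger y 338.9731124586495 365.7405000063583 x -10.308736897742758 z 144.78075077945212
270 finger y 338.32504381718064 366.75073514472734 x -9.90851320757996 z 148.44185547673584
276 finger y 331.30621543792546 373.31122668517037 x -9.602944905204481 z 152.13699869720912
282 finger y 332.3751158540408 372.7960100402733 x -9.727680575956187 z 156.23110537848726
288 finger y 332.62290996557135 371.8777208294707 x -14.821857369638474 z 167.26830705042968
294 finger y 336.3882093354929 368.3605538577211 x -14.914653251472023 z 170.59029426603894
[... 1342 characters left out ...]
 np.float64(233.3), np.float64(2.85)), (2.25, np.float64(-161.5), np.float64(-144.3), np.float64(228.5), np.float64(0.15))]
2.9 27 max 22.54197190576906
[(0.75, np.float64(-319.0), np.float64(-294.0), np.float64(0.0), 0.0), (1.0, np.float64(-304.0), np.float64(-294.0), np.float64(0.0), 0.0), (1.25, np.float64(-282.0), np.float64(-294.0), np.float64(0.0), 0.0), (1.5, np.float64(-252.1), np.float64(-291.7), np.float64(44.1), np.float64(12.61)), (1.75, np.float64(-214.6), np.float64(-263.4), np.float64(180.1), np.float64(21.96)), (2.0, np.float64(-173.6), np.float64(-207.9), np.float64(243.2), np.float64(7.48)), (2.25, np.float64(-161.5), np.float64(-147.6), np.float64(239.4), np.float64(0.4))]
```

```bash
python3 - <<'E'
from sim import sim
R={"a":[5,5,5,5,5,5.5,6,7, 8.5,10,12,14,16,18,19.5,20, 10,0],
"b":[5,5,5,5,5,6,7,8.5,10,11.5,13,15,16.5,17.5,18.5,19,10,0],
"c":[6,6,6,5,5,5,6.5,8,9.5,11,12.5,14,15.5,17,18,18.5,18.5,0]}
for k,rows in R.items():
 print(k,sum(rows[:8]),sum(rows[:16]),sum(rows))
 for m in(1.8,2.25,2.9):
    o,b=sim(rows,-350,-295,0,28,m,1); print(m,"max %.1f"%b,[tuple(float(y) for y in x[1:5]) for x in o[5::2]])
E
```

```text
a 43.5 161.5 171.5
1.8 max 5.9 [(-319.5, -294.5, 13.8, 2.97), (-306.5, -284.0, 68.1, 5.47), (-288.0, -262.7, 96.0, 2.69), (-262.1, -236.5, 114.3, 2.46), (-228.1, -203.9, 147.1, 3.92), (-188.6, -163.1, 173.8, 2.66), (-178.5, -120.4, 168.4, 0.14)]
2.25 max 6.9 [(-319.5, -294.6, 11.4, 3.06), (-306.5, -285.3, 63.1, 6.78), (-288.0, -264.3, 99.1, 4.32), (-262.1, -236.9, 118.8, 2.9), (-228.1, -204.0, 145.2, 4.03), (-188.6, -164.0, 172.1, 3.46), (-178.5, -121.5, 167.8, 0.19)]
2.9 max 8.6 [(-319.5, -294.7, 9.1, 3.15), (-306.5, -286.7, 56.2, 8.25), (-288.0, -266.8, 99.3, 6.84), (-262.1, -238.4, 125.5, 4.41), (-228.1, -204.2, 147.8, 4.23), (-188.6, -164.3, 169.9, 3.78), (-178.5, -122.2, 166.6, 0.2)]
b 46.5 167.5 177.5
1.8 max 6.9 [(-319.0, -294.4, 15.9, 3.36), (-303.5, -282.1, 80.7, 6.57), (-282.0, -256.9, 112.5, 2.89), (-254.1, -227.6, 121.9, 1.58), (-220.1, -194.6, 142.4, 2.59), (-182.6, -156.5, 159.7, 1.98), (-172.5, -117.2, 154.6, 0.11)]
2.25 max 8.2 [(-319.0, -294.5, 13.2, 3.47), (-303.5, -283.6, 74.7, 8.11), (-282.0, -258.8, 116.4, 4.82), (-254.1, -227.9, 128.6, 1.87), (-220.1, -194.2, 14
[... 305 characters left out ...]
7.5 163.5 182.0
1.8 max 5.8 [(-317.0, -293.2, 26.0, 4.17), (-302.5, -279.7, 78.2, 5.22), (-282.0, -256.4, 102.6, 2.41), (-255.6, -229.2, 114.5, 1.74), (-223.1, -197.9, 137.3, 2.92), (-186.6, -160.7, 157.3, 2.18), (-168.0, -121.3, 155.4, 0.21)]
2.25 max 7.1 [(-317.0, -293.5, 22.1, 4.47), (-302.5, -281.3, 74.5, 6.77), (-282.0, -257.9, 107.0, 3.89), (-255.6, -229.4, 119.2, 1.87), (-223.1, -197.7, 135.2, 2.75), (-186.6, -161.3, 155.0, 2.78), (-168.0, -121.9, 156.4, 0.38)]
2.9 max 8.8 [(-317.0, -293.8, 18.1, 4.77), (-302.5, -283.1, 68.1, 8.61), (-282.0, -260.4, 109.1, 6.42), (-255.6, -230.4, 127.1, 2.95), (-223.1, -197.3, 137.8, 2.34), (-186.6, -161.2, 151.3, 2.66), (-168.0, -122.6, 153.8, 0.46)]
```

```bash
python3 -m handwheel '[{"slide":[0,-0.01,0],"turn":[0,0,0],"fingers":0},{"slide":[0,-0.02,0],"turn":[0,0,0],"fingers":0},{"slide":[0,-0.03,0],"turn":[0,0,0],"fingers":0},{"slide":[0,-0.04,0],"turn":[0,0,0],"fingers":0},{"slide":[0,-0.05,0],"turn":[0,0,0],"fingers":0},{"slide":[0,-0.061,0],"turn":[0,0,0],"fingers":0},{"slide":[0,-0.073,0],"turn":[0,0,0],"fingers":0},{"slide":[0,-0.087,0],"turn":[0,0,0],"fingers":0}]'
python3 -m handwheel '[{"slide":[0,-0.017,0],"turn":[0,0,0],"fingers":0},{"slide":[0,-0.037,0],"turn":[0,0,0],"fingers":0},{"slide":[0,-0.061,0],"turn":[0,0,0],"fingers":0},{"slide":[0,-0.089,0],"turn":[0,0,0],"fingers":0},{"slide":[0,-0.121,0],"turn":[0,0,0],"fingers":0},{"slide":[0,-0.157,0],"turn":[0,0,0],"fingers":0},{"slide":[0,-0.196,0],"turn":[0,0,0],"fingers":0},{"slide":[0,-0.236,0],"turn":[0,0,0],"fingers":0}]'
python3 -c "
from workcell import readout
from h import *
s=readout.read_state();print(tt(s['eef_pos']),s['eef_pos'],s['clock'])"
```

```text
clock: 3.25
eef_pos: [541.4, 290.3, 117.3]
ee_rot: [[-1.0, 0.017, -0.0], [0.017, 1.0, 0.0], [0.0, 0.0, -1.0]]
contact_force: [-0.4, 0.2, -0.2]
gripper_width: 0.3
gripper_force: 0.2
clock: 4.25
eef_pos: [539.4, 171.0, 117.3]
ee_rot: [[-1.0, 0.018, -0.0], [0.018, 1.0, -0.0], [0.0, -0.0, -1.0]]
contact_force: [1.2, -0.8, -0.3]
gripper_width: 0.1
gripper_force: 0.1
[3.51080004e-03 1.87310232e+02] [539.40715074 170.98277321 117.28819524] 4.25
```

```bash
python3 -m handwheel '[{"slide":[0,-0.02,0],"turn":[0,0,0],"fingers":0},{"slide":[0,-0.02,-0.12],"turn":[0,0,0],"fingers":0},{"slide":[0,-0.06,-0.21],"turn":[0,0,0],"fingers":0},{"slide":[0,-0.18,-0.21],"turn":[0,0,0],"fingers":0},{"slide":[0,-0.3,-0.21],"turn":[0,0,0],"fingers":0},{"slide":[0,-0.42,-0.21],"turn":[0,0,0],"fingers":0},{"slide":[0,-0.54,-0.21],"turn":[0,0,0],"fingers":0},{"slide":[0,-0.66,-0.21],"turn":[0,0,0],"fingers":0}]'
python3 - <<'E'
from workcell import readout,grab_frame
from h import *
s=readout.read_state();print(s['clock'],tt(s['eef_pos']),s['eef_pos'])
f=grab_frame("side");np.savez("side2.npz",**f)
g=grab_frame("wrist");np.savez("wrist2.npz",**g)
I=np.zeros((500,800,3),np.uint8);I[:384,:300]=f["color"][:,100:400];I[:384,300:800]=g["color"][:,:500];cv2.imwrite("pics/p2.png",I[:,:,::-1])
E
```

```text
clock: 5.25
eef_pos: [533.5, -159.2, 222.6]
ee_rot: [[-1.0, 0.017, 0.001], [0.017, 1.0, 0.0], [-0.001, 0.0, -1.0]]
contact_force: [0.7, 0.7, 0.5]
gripper_width: -0.2
gripper_force: 0.0
5.25 [  -0.21622985 -142.93362761] [ 533.53915182 -159.20902191  222.5513455 ]
```

View pics/p2.png

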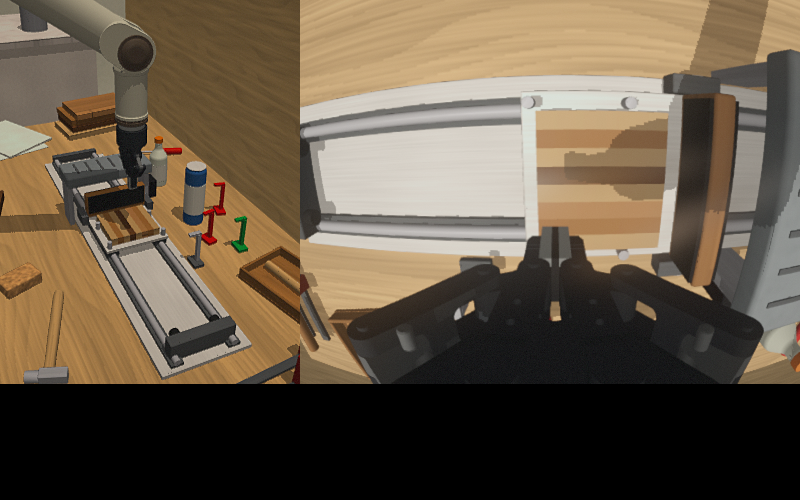

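The side view shows the bar just out of the hood, with the arm ahead of it. The wrist view shows the bar's top at wrist columns ~410–435. Measuring its position at clock 5.30.

```bash
cat >> h.py <<'E'
def wcloud(w):
    z=w["z_map"].astype(float);u,v=np.meshgrid(np.arange(512),np.arange(384))
    dx,dy=u-w["cx"],v-w["cy"];r=np.hypot(dx,dy)+1e-9;k=np.tan(r/w["fx"])/r
    P=np.stack([dx*k*z,-dy*k*z,-z],-1)@np.array(w["orientation"]).T+np.array(w["eye"]);P[z==0]=np.nan
    P[...,:2]=tt(P);return P
def barw(w):
    P=wcloud(w);c=w["color"].astype(int);m=(abs(P[...,2]-125)<7)&(abs(P[...,0])<85)&(c[...,0]-c[...,2]>40)
    k,l,st,_=cv2.connectedComponentsWithStats(m.astype(np.uint8));i=1+np.argmax(st[1:,4]);q=P[l==i]
    m2=(abs(P[...,2]-124)<4)&(abs(P[...,0])<85)&(abs(P[...,1]-np.median(q[:,1]))<30)
    return len(q),np.median(q[:,2]),np.percentile(q[:,1],[2,50,98]),np.percentile(P[m2][:,1],[2,98])
E
python3 - <<'E'
from h import *
np.set_printoptions(precision=1,suppress=True)
print(barw(dict(np.load("wrist1.npz"))));w=dict(np.load("wrist2.npz"));print(barw(w))
s=dict(np.load("side2.npz"));c=s["color"].astype(int);sat=c[...,0]-c[...,2]
P=cloud(s);P[...,:2]=tt(P);m=(abs(P[...,2]-123)<6)&(abs(P[...,0])<85)&(sat>40)&(P[...,1]<20)&(P[...,1]>-120);q=P[m];print("side",len(q),np.percentile(q[:,1],[5,50,95]),np.median(q[:,2]))
from sim import sim
R=[5,5,5,5,5,5.5,6,7, 8.5,10,12,14,16,18,19.5,20, 10]+[0]*7
for m in(1.8,2.25,2.9): print(m,sim(R,-349,-295,0,28,m,1)[0][-1], sim(R,-349,-295,0,28,m,1,fl=.5)[0][-1])
E
```

```text
(9092, np.float64(124.5806796241412), array([286.2, 297.2, 306.6]), array([281.6, 310.9]))
(3718, np.float64(124.58291689885361), array([-23. , -14. ,  -2.9]), array([-27.5,   2. ]))
side 187 [-17.8  -7.7   2.6] 122.92102602151147
1.8 (3.0, np.float64(-177.5), np.float64(1.5), np.float64(153.2), np.float64(0.0), False) (3.0, np.float64(-177.5), np.float64(7.3), np.float64(163.8), np.float64(0.0), False)
2.25 (3.0, np.float64(-177.5), np.float64(1.5), np.float64(156.1), np.float64(0.0), False) (3.0, np.float64(-177.5), np.float64(6.2), np.float64(164.7), np.float64(0.0), False)
2.9 (3.0, np.float64(-177.5), np.float64(0.4), np.float64(157.4), np.float64(0.0), False) (3.0, np.float64(-177.5), np.float64(3.9), np.float64(163.9), np.float64(0.0), False)
```

```bash
python3 -m handwheel '[{"slide":[0,-0.06,0.03],"turn":[0,0,0],"fingers":0},{"slide":[0,-0.09,0.09],"turn":[0,0,0],"fingers":0},{"slide":[0,-0.11,0.15],"turn":[0,0,0],"fingers":0},{"slide":[0,-0.125,0.19],"turn":[0,0,0],"fingers":0},{"slide":[0,-0.135,0.21],"turn":[0,0,0],"fingers":0},{"slide":[0,-0.145,0.21],"turn":[0,0,0],"fingers":0},{"slide":[0,-0.154,0.21],"turn":[0,0,0],"fingers":0},{"slide":[0,-0.164,0.21],"turn":[0,0,0],"fingers":0}]'
python3 - <<'E'
from workcell import readout,grab_frame
from h import *
np.set_printoptions(precision=1,suppress=True)
s=readout.read_state();print(s['clock'],tt(s['eef_pos']),s['eef_pos'])
g=grab_frame("wrist");np.savez("wrist3.npz",**g)
print(barw(g)); P=wcloud(g);c=g["color"].astype(int)
# finger
q=P[246,200:310];d=(c[246,200:310].sum(-1)<200)&(abs(q[:,0])<40)&(q[:,2]>90);print("finger y",q[d][:,1].min(),q[d][:,1].max(),np.nanmedian(q[d][:,2]))
# mark: grey points near z 105 at x 95..150
m=(abs(P[...,2]-104)<5)&(P[...,0]>90)&(P[...,0]<150);print("mark",m.sum(),np.percentile(P[m],[5,50,95],axis=0) if m.any() else None)
cv2.imwrite("pics/p3.png",g["color"][:,:,::-1])
E
```

```text
clock: 6.35
eef_pos: [533.1, -239.7, 118.4]
ee_rot: [[-1.0, 0.017, 0.002], [0.017, 1.0, -0.001], [-0.002, -0.001, -1.0]]
contact_force: [0.8, -0.2, 0.1]
gripper_width: -0.1
gripper_force: 0.0
6.35 [   0.7 -223.4] [ 533.1 -239.7  118.4]
(9043, np.float64(124.56395604528853), array([-179.1, -169.8, -159.1]), array([-183.4, -154.1]))
finger y -234.95685952845452 -209.05201587147752 118.15814587549235
mark 0 None
```

View pics/p3.png

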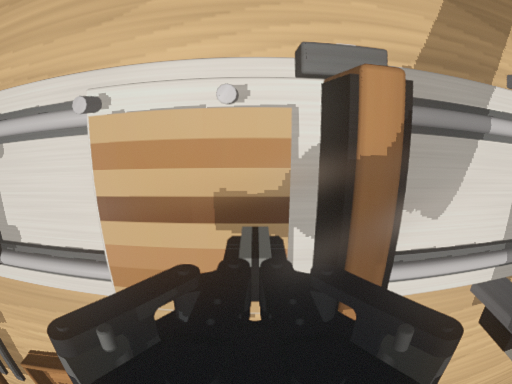

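The wrist view shows the bar (columns 350–408) closing on the finger, with ~18 mm of gap left. Bar at −176, v ≈ 140 mm/s, finger at −222. Choosing the braking rows.

```bash
python3 - <<'E'
from sim import sim
import numpy as np
best=[]
for u in(9,10,11,12,13):
  for n0 in(0,1,2):
    for p in(1,1.3,1.6,2):
      D=67+1
      # decel over N rows so that the total = D
      rem=D-u*n0; 
      if rem<=10: continue
      L=rem*(p+1)/u
      t=np.arange(0,np.ceil(L)+1); x=rem*(1-np.clip(1-t/L,0,1)**(p+1)); rows=[u]*n0+list(np.diff(x)); rows=[float(r) for r in np.round(rows,1)]
      rows=[6]+rows if False else rows
      w=0;fv=[];fc=[]
      for m in(1.8,2.25,2.9):
        for dc,dv in((-4,0),(4,0),(0,8),(0,-8)):
          o,b=sim(rows,222,176+dc,140+dv,28,m,-1,hold=1.5,dt=.002); o,b=o,b
          w=max(w,abs(b));fv.append(o[-1][3] if o else 0);fc.append(o[-1][2] if o else 0)
      best.append((w,u,n0,p,len(rows),min(fc),max(fc),rows))
best.sort(key=lambda b:b[0]+0.5*(b[6]-b[5]))
for b in best[:8]: print(b)
E
```

```text
(np.float64(11.760054370884124), 10, 2, 1, 12, np.float64(256.7), np.float64(262.0), [10.0, 10.0, 9.5, 8.4, 7.4, 6.4, 5.3, 4.3, 3.2, 2.2, 1.1, 0.2])
(np.float64(12.547775450363538), 11, 1, 1.6, 15, np.float64(252.0), np.float64(255.8), [11.0, 10.4, 9.1, 7.9, 6.8, 5.7, 4.8, 3.8, 3.0, 2.2, 1.6, 1.0, 0.5, 0.2, 0.0])
(np.float64(12.449461350342004), 12, 0, 1.3, 14, np.float64(253.5), np.float64(257.6), [11.4, 10.2, 9.1, 8.0, 6.9, 5.9, 4.9, 3.9, 3.0, 2.2, 1.4, 0.7, 0.2, 0.0])
(np.float64(12.676629770796787), 12, 0, 1.6, 15, np.float64(251.2), np.float64(255.1), [11.4, 10.1, 8.9, 7.8, 6.7, 5.7, 4.7, 3.8, 3.0, 2.3, 1.6, 1.1, 0.6, 0.2, 0.0])
(np.float64(12.017293390875126), 11, 1, 1, 12, np.float64(256.7), np.float64(262.0), [11.0, 10.5, 9.4, 8.3, 7.3, 6.2, 5.2, 4.1, 3.0, 2.0, 0.9, 0.1])
(np.float64(12.31344193237741), 11, 1, 1.3, 13, np.float64(253.8), np.float64(258.6), [11.0, 10.4, 9.2, 8.1, 7.0, 5.9, 4.9, 3.9, 3.0, 2.2, 1.4, 0.7, 0.2])
(np.float64(12.724644491247526), 11, 1, 2, 17, np.float64(250.0), np.float64(254.0), [11.0, 10.3, 9.0, 7.8, 6.6, 5.6, 4.6, 3.7, 3.0, 2.3, 1.7, 1.2, 0.7, 0.4, 0.2, 0.1, 0.0])
(np.float64(12.345047105053606), 10, 2, 2, 17, np.float64(251.1), np.float64(256.1), [10.0, 10.0, 9.3, 8.0, 6.8, 5.7, 4.7, 3.8, 3.0, 2.3, 1.7, 1.2, 0.7, 0.4, 0.2, 0.0, 0.0])
```

```bash
cat > opt.py <<'E'
from sim import sim
import numpy as np
from scipy.optimize import differential_evolution as DE, minimize
cases=[(1.8,3,6),(2.9,4,6),(2.9,-4,6),(2.25,0,0)]
def rows(x,D,N=14):
    n=np.interp(np.arange(N),np.linspace(0,N-1,len(x)),np.abs(x)); return n*D/n.sum()
def ev(r):
    w=0;fc=[]
    for m,dc,dv in cases:
        o,b=sim(list(r),222,176+dc,140+dv,28,m,-1,hold=.75,dt=.0025,T=.125)
        w=max(w,abs(b));fc.append(b)
    return w
for D in(67,74,80):
    f=lambda x:ev(rows(x,D))+0.15*rows(x,D)[-1]+0.05*np.abs(np.diff(rows(x,D),2)).sum()
    x0=np.array([12,13,12,9,5,2,.3]);r=minimize(f,x0,method="Nelder-Mead",options=dict(maxfev=120))
    R=rows(r.x,D);print(D,ev(R),np.round(R,1))
    for m in(1.8,2.25,2.9):
        o,b=sim(list(R),222,176,140,28,m,-1,hold=2.5); print(m,round(b,1),[tuple(float(y) for y in z[1:5]) for z in o[1::3]])
E
python3 opt.py
```

```text
67 7.749653682129879 [ 5.3  8.8 12.4 11.8 10.5  8.1  5.2  2.9  1.2  0.1  0.2  0.3  0.2  0.1]
1.8 -4.1 [(236.1, 210.2, 126.5, -2.11), (270.8, 245.1, 68.8, -2.35), (286.9, 262.4, 18.7, -3.5), (288.3, 261.2, -11.8, -0.89), (289.0, 257.8, -6.4, -0.01), (289.0, 256.3, -1.6, -0.0), (289.0, 256.1, -0.1, -0.0), (289.0, 256.1, -0.0, -0.0), (289.0, 256.1, -0.0, -0.0), (289.0, 256.1, -0.0, -0.0), (289.0, 256.1, -0.0, -0.0)]
2.25 -4.9 [(236.1, 210.4, 128.7, -2.25), (270.8, 246.6, 69.2, -3.77), (286.9, 263.2, 17.5, -4.28), (288.3, 261.7, -14.0, -1.36), (289.0, 257.2, -9.7, -0.02), (289.0, 254.4, -5.4, -0.0), (289.0, 253.1, -1.6, -0.0), (289.0, 252.9, -0.2, -0.0), (289.0, 252.8, -0.0, -0.0), (289.0, 252.8, -0.0, -0.0), (289.0, 252.8, -0.0, -0.0)]
2.9 -6.2 [(236.1, 210.5, 130.9, -2.38), (270.8, 248.4, 72.2, -5.65), (286.9, 264.8, 15.0, -5.94), (288.3, 262.3, -17.9, -2.02), (289.0, 256.2, -14.6, -0.03), (289.0, 251.4, -11.2, -0.0), (289.0, 247.9, -7.9, -0.0), (289.0, 245.5, -4.6, -0.0), (289.0, 244.4, -1.7, -0.0), (289.0, 244.0, -0.4, -0.0), (289.0, 244.0, -0.1, -0.0)]
74 7.43034748850344 [ 4.9  9. 
[... 1397 characters left out ...]
2.0, 272.8, -0.0, -0.0), (302.0, 272.8, -0.0, -0.0)]
2.25 -4.1 [(236.5, 210.4, 130.1, -1.86), (273.4, 248.8, 78.2, -3.38), (293.9, 269.6, 31.8, -3.67), (300.0, 273.4, -2.1, -1.45), (302.0, 273.0, -0.3, -0.02), (302.0, 273.0, -0.0, -0.0), (302.0, 273.0, -0.0, -0.0), (302.0, 273.0, -0.0, -0.0), (302.0, 273.0, -0.0, -0.0), (302.0, 273.0, -0.0, -0.0), (302.0, 273.0, -0.0, -0.0)]
2.9 -5.4 [(236.5, 210.5, 132.0, -1.98), (273.4, 250.5, 81.0, -5.0), (293.9, 271.1, 29.5, -5.19), (300.0, 274.2, -4.6, -2.19), (302.0, 272.8, -2.3, -0.03), (302.0, 272.3, -0.5, -0.0), (302.0, 272.2, -0.1, -0.0), (302.0, 272.2, -0.0, -0.0), (302.0, 272.2, -0.0, -0.0), (302.0, 272.2, -0.0, -0.0), (302.0, 272.2, -0.0, -0.0)]
```

```bash
python3 -m handwheel '[{"slide":[0,-0.01,0],"turn":[0,0,0],"fingers":0},{"slide":[0,-0.028,0],"turn":[0,0,0],"fingers":0},{"slide":[0,-0.054,0],"turn":[0,0,0],"fingers":0},{"slide":[0,-0.078,0],"turn":[0,0,0],"fingers":0},{"slide":[0,-0.099,0],"turn":[0,0,0],"fingers":0},{"slide":[0,-0.115,0],"turn":[0,0,0],"fingers":0},{"slide":[0,-0.126,0],"turn":[0,0,0],"fingers":0},{"slide":[0,-0.133,0],"turn":[0,0,0],"fingers":0}]'
python3 -m handwheel '[{"slide":[0,-0.004,0],"turn":[0,0,0],"fingers":0},{"slide":[0,-0.006,0],"turn":[0,0,0],"fingers":0},{"slide":[0,-0.008,0],"turn":[0,0,0],"fingers":0},{"slide":[0,-0.009,0],"turn":[0,0,0],"fingers":0},{"slide":[0,-0.009,0],"turn":[0,0,0],"fingers":0},{"slide":[0,-0.009,0],"turn":[0,0,0],"fingers":0},{"slide":[0,-0.009,0],"turn":[0,0,0],"fingers":0},{"slide":[0,-0.009,0],"turn":[0,0,0],"fingers":0}]'
cat > look.py <<'E'
import sys
from workcell import readout,grab_frame
from h import *
np.set_printoptions(precision=1,suppress=True)
n=sys.argv[1]
s=readout.read_state();print(s['clock'],tt(s['eef_pos']))
for i in range(2):
    g=grab_frame("wrist")
    try: b=barw(g);print("bar",b,"mid",b[3].mean())
    except Exception as e: print(e)
t=grab_frame("top");d=grab_frame("side");np.savez(f"top{n}.npz",**t);np.savez(f"side{n}.npz",**d)
I=np.zeros((600,800,3),np.uint8);a=cv2.resize(t["color"][150:260,240:400],None,fx=5,fy=2.8*5/5);I[:a.shape[0],:800]=a
b=cv2.resize(d["color"][200:300,220:350],None,fx=2.9,fy=2.9);I[310:600,:b.shape[1]]=b[:290]
cv2.imwrite(f"pics/l{n}.png",I[:,:,::-1])
E
python3 look.py 4
```

```text
clock: 7.4
eef_pos: [531.1, -306.0, 117.2]
ee_rot: [[-1.0, 0.017, -0.0], [0.017, 1.0, 0.0], [0.0, 0.0, -1.0]]
contact_force: [0.9, -0.2, 0.0]
gripper_width: -0.4
gripper_force: 0.1
clock: 8.4
eef_pos: [531.1, -310.3, 117.3]
ee_rot: [[-1.0, 0.017, -0.0], [0.017, 1.0, 0.0], [0.0, 0.0, -1.0]]
contact_force: [-0.3, 0.7, 0.1]
gripper_width: -0.0
gripper_force: 0.0
8.4 [  -0.1 -294. ]
bar (9821, np.float64(124.58377115917085), array([-272.3, -262.9, -252.1]), array([-276.9, -247.5])) mid -262.16952311028894
bar (9826, np.float64(124.58039430521849), array([-272.3, -262.8, -252.1]), array([-276.9, -247.4])) mid -262.16321573144137
```

View pics/l4.png

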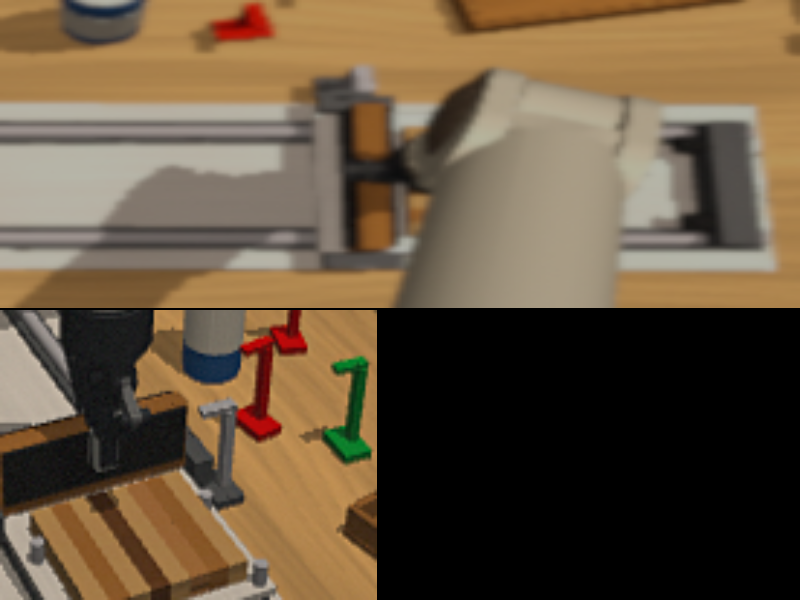

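The bar is standing still. The top view shows its wooden top centred near column 314, next to the pointer at 312.4. The side view shows the bar end beside the steel pointer. Comparing both within each camera.

```bash
python3 - <<'E'
from h import *
np.set_printoptions(precision=1,suppress=True)
f=dict(np.load("top4.npz"));c=f["color"].astype(float);sat=c[...,0]-c[...,2]
r=range(189,203);L=[subedge(sat[y],305,313,1) for y in r];R=[subedge(sat[y],314,322,-1) for y in r]
for n,e in(("L",L),("R",R)): q=tt(ray(f,e,list(r),125));print("top wood",n,np.median(e),np.median(q[:,1]),q[:,1].std())
g=c[174:177].mean((0,2));print("ptr now",tt(ray(f,[312.4],[178],105)))
print(c[174:184,304:320].mean(-1).astype(int))
s=dict(np.load("side4.npz"));cs=s["color"].astype(int);sa=cs[...,0]-cs[...,2]
for u in(265,272,278):
    col=sa[215:260,u];i=np.where((col>50)&(cs[215:260,u,0]>70))[0]+215; print("side col",u,"rows",i[:12],sa[225:245,u].tolist()); 
    
P=cloud(s);P[...,:2]=tt(P);m=(abs(P[...,2]-124)<3)&(abs(P[...,0])<88)&(sa>40)&(P[...,1]<-200)&(P[...,1]>-320);print("side bar wood",np.percentile(P[m][:,1],[3,50,97]),m.sum())
m=(abs(P[...,2]-104)<3)&(P[...,0]>95)&(P[...,0]<150)&(sa<20)&(abs(P[...,1]+264)<25);print("side ptr",np.percentile(P[m],[3,50,97],axis=0),m.sum())
E
```

```text
top wood L 310.2007462686567 -250.14725699165587 0.1251840366699251
top wood R 316.81770833333337 -272.92754472142934 0.1794667663421551
ptr now [[ 123.  -262.5]]
[[126 126 127 126 126 120 122 148 153 149 138 129 126 126 127 128]
 [123 123 123 123 120 107 109 147 154 151 138 126 123 123 123 123]
 [116 116 115 115 109  89  98 141 153 151 137 125 120 120 120 120]
 [ 99  98  99  96  88  71  86 130 150 151 138 126 122 122 122 121]
 [ 81  79  79  76  67  60  82 125 148 150 139 127 123 122 122 121]
 [ 69  64  67  65  58  58  81 125 148 152 144 131 124 123 123 122]
 [ 56  53  55  55  56  59  83 125 148 155 153 138 127 125 126 125]
 [ 51  52  57  60  62  64  85 121 143 149 149 138 130 128 128 127]
 [ 59  63  70  73  74  75  83 105 122 127 126 128 127 127 127 126]
 [ 72  74  76  74  74  74  76  82  88  91  99 114 119 120 121 126]]
side col 265 rows [258 259] [-4, -1, -3, 0, -1, 1, 5, 5, 5, 7, 6, 10, 4, 1, -2, -1, 1, -1, -2, -1]
side col 272 rows [215 216 217 218 219 220 221 222 223 224 225 226] [95, 92, 95, 94, 39, 77, 93, 90, 92, 99, 91, -7, 3, 0, -3, 2, 0, 3, 2, 5]
side col 278 rows [215 216 217 218 219 220 221 222 223 224 225 226] [95, 93, 86, 26, 91, 91, 91, 92, 91, 30, -5, -1, 1, 0, 3, 2, 3, 5, 3, 8]
side bar wood [-274.9 -264.5 -253.5] 235
side ptr [[ 107.8 -272.   101.4]
 [ 123.4 -265.7  103.1]
 [ 139.8 -258.5  105.1]] 41
```

Both cameras agree: the bar is within about 1 mm of the pointer. Backing off ahead of the bar, then lifting clear.

```bash
python3 -m handwheel '[{"slide":[0,-0.02,0],"turn":[0,0,0],"fingers":0},{"slide":[0,-0.04,0],"turn":[0,0,0],"fingers":0},{"slide":[0,-0.04,-0.05],"turn":[0,0,0],"fingers":0},{"slide":[0,-0.04,-0.13],"turn":[0,0,0],"fingers":0},{"slide":[0,-0.04,-0.21],"turn":[0,0,0],"fingers":0},{"slide":[0,-0.04,-0.27],"turn":[0,0,0],"fingers":0},{"slide":[0,-0.04,-0.3],"turn":[0,0,0],"fingers":0},{"slide":[0,-0.04,-0.3],"turn":[0,0,0],"fingers":0}]'
python3 look.py 5
```

```text
clock: 9.6
eef_pos: [531.0, -331.1, 268.0]
ee_rot: [[-1.0, 0.018, 0.001], [0.018, 1.0, -0.001], [-0.001, -0.001, -1.0]]
contact_force: [-0.3, -0.0, -0.8]
gripper_width: -0.0
gripper_force: 0.0
9.6 [   0.2 -314.8]
bar (3796, np.float64(124.62441215883649), array([-272.3, -262.5, -252. ]), array([-276.4, -247.4])) mid -261.896553262319
bar (3828, np.float64(124.62058425745172), array([-272.4, -262.5, -251.9]), array([-276.3, -247.3])) mid -261.82980948939496
```

```bash
python3 -c "
from workcell import hand_in
print(hand_in())"
```

```text
the job is handed in; nothing more can be done
None
```

I pushed the carriage up to about 0.17 m/s (model estimate) and let it coast under the hood. I then braked it from in front; it now stands still about 1 mm from the pointer by both cameras, the arm is lifted clear, and the job is handed in without a score shown.

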